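Set the jeweller's measuring slide against its marked stop

ROBOT

A 6-joint arm with a two-finger parallel gripper is mounted at the origin on the work surface. World frame = base frame: x ahead of the robot, y to its left, z up, the work surface at z = 0. Lengths are in mm, angles in rad, forces in N, time in s.
With the tool pointing down it reaches from about 275 to 850 mm from the base axis. Payload 5.2 kg.
Tool frame: the origin (TCP) lies at the very end of the fingers, on their centre line; the grasp point (between the pads) lies 19 mm behind it; z points along the fingers, y is the line along which they close (so a half turn about z gives the same grasp; the last joint's range is limited). The gripper opens to 85 mm and grips with 20 to 120 N. Pads are 22 mm wide; open, the fingers measure 114 mm over their backs; the gripper's body (76 mm by 85 mm) begins 54 mm behind the grasp point. The pads swing forward as they close: fully open they stand 13 mm farther back than shut.
Start: joints at [-1.437, 0.259, 1.535, -0, 1.348, -0.203], TCP at [181.779, -519.097, 231.31] pointing down, gripper open.
Joint ranges: [-3.14, 3.14], [-0.91, 2.08], [0.19, 2.58], [-1.22, 4.36], [0.22, 2.71], [-3.12, 3.12]. Speed limits (rad/s): [2.57, 2.57, 3.14, 3.14, 3.14, 3.14].

INTERFACE

Orientations are given as a unit quaternion [w, x, y, z].
In Python, from bench import * gives the robot as it stands.
- The arm moves only by the tool send_rows, never from a script. Its argument "rows" is one flat list of numbers, 5 for each row, row after row: the closure, from 0 (fully open) to 1 (shut), then the shift along the world's x, y, z in m, then the turn about the world's z in degrees. In form: [jaw, dx, dy, dz, roll, jaw, dx, dy, dz, roll, ...]. A call has 1 to 12 rows; each row is the pose to reach, as a shift and turn from the pose commanded when the call began; what a row does not reach only later rows make up. A row lasts 1/12 s, in which the tool goes at most 41.7 mm and 7.16 degrees, less where a joint would pass 70% of its speed; a pose out of reach is approached as far as the arm can. A call with a gripper value outside its range is refused whole. The fingers move at their own pace and stop on an object; "squeeze" is the grip in N (left out, the last holds). Time passes only in rows, so rows that repeat a pose let the fingers close. It gives the time, the measured TCP pose, the force, the opening and the grip force at its end, in the units of the state.
- get_state(): the state, without advancing time (a new reading comes with each control period).
- camera(name): name is "scene" or "top"; returns a dict with "color" (420x560x3 uint8, blue, green, red), "fx", "fy", "cx", "cy" (pixels), "D" ([k1, k2, p1, p2, k3] as OpenCV has them; the pictures are not rectified), "R" (3x3) and "t" (3): a world point X has camera coordinates R X + t. Camera axes: x right, y down, z forward; pixel columns grow to the right and rows downward; lengths in mm; the calibration is good to about 2 mm. A picture is of the moment at which its call begins. There is no depth.
- job_done(): hands the job in; it is judged then, once.
The state is a dict: "time_s": time; "qpos": joint angles; "dq": joint speeds; "effort": joint torques, N m; "position": TCP position; "tcp_rot": TCP orientation; "contact_force": force on the tool from outside, world axes, zero at the start; "moment": the same for the moment, N m; "grip_width": finger opening in mm; "gripper_force": force on a finger pad.
Only numpy, scipy, OpenCV 4.12 (cv2) and the standard library are available. Lean on these libraries where they do the work, as an engineer would, in place of code of your own. Each camera call takes 0.05 s, during which the arm holds its last target. There are 200 camera calls.

TASK

Set the measuring slide on the jeweller's bench: press down the round thumb pad in the middle of the carriage to free its brake and, keeping it pressed, push the carriage along the rail until it rests against the marked stop (the one with the ball pin and pointed tongue). Then let the pad come up so that the brake holds the carriage there. Do not force the carriage along with the brake on, and do not pick up or shift anything else on the bench.

Things in the scene. Friction and masses are not known exactly. Their poses are not given: they have to be found in the camera images.
- gauge: the measuring slide, fixed to the bench: dark base plate 104 x 420 x 10 mm, on it a steel rail 56 mm wide, 400 mm long, its top 30 mm above the bench. Origin: centre of the base plate's underside, on the bench. Its y axis runs along the rail, z is up; white scale ticks on the -x side of the plate.
- carriage (a joint): travel of the carriage along the gauge's +y (m), 0 at the middle of the rail. The carriage is an aluminium saddle over the rail, 50 mm long along the rail, 90 mm across it, its top 46 mm above the bench. Its spring brake holds it against about 12 N along the rail; with the pad right down it runs with about 1 to 2 N. It stays where it is left once the pad is up.
- pad_top (a point): centre of the top of the round thumb pad in the middle of the carriage: a flat dark disc 34 mm across, standing 8 mm proud of the carriage (54 mm above the bench when up). It moves with the carriage and goes down with the pad.
- pad (a joint): how far the pad is pressed down (m): 0 up, brake on; 0.005 fully down, brake free (still 3 mm proud of the carriage). It springs back up by itself. Starts to move at about 8 N, fully down at about 12 N; the brake is fully off beyond about 1 mm. A fingertip pressed on it carries the carriage along by friction.
- index_stop: the marked stop, at either end: steel block 76 mm across the rail, 16 along it, 26 high, with an upright ball pin (22 mm ball, 27 mm to +x of the middle, top 89 mm above the bench) and a pointed tongue to -x over the scale (tip 74 mm from the middle). Origin: centre of its underside, on the rail; axes as the gauge. With the carriage against it, the pad's centre is 33 mm along the rail from here.
- plain_stop: the other stop, at the other end of the rail: the same block without ball pin and tongue. Origin and axes likewise. Not to be used.
- tin: small brass tin with a flat lid, 52 mm across, 48 mm tall; loose, to be left alone. Origin: centre of its underside.
- flask: white plastic bottle, 40 mm across, 90 mm tall; loose, to be left alone. Origin: centre of its underside.
- ring_a: brass finger ring lying flat, 23 mm across, 6 mm high; loose, to be left alone. Origin: centre of its underside.
- ring_b: steel finger ring lying flat, 26 mm across, 8 mm high; loose, to be left alone. Origin: centre of its underside.
- screwdriver: small wood-handled screwdriver, 160 mm long, lying on the bench; loose, to be left alone. Origin: middle of its length, on its underside.
- mallet: wooden mallet, 240 mm long, lying on the bench; loose, to be left alone. Origin: middle of its length, on its underside.
- ring_clamp: wooden ring clamp, 130 x 30 x 22 mm, lying on the bench; loose, to be left alone. Origin: middle of its length, on its underside.

How it is judged:
By the outcome, as a careful person would: the job done as asked, in the order asked, and still so for the second after the job is handed in, with the robot touching nothing.
It also fails if it takes over 38 s, if anything falls off the work surface, if the arm or the gripper's body presses on something with over 40 N, if the wrist force passes 120 N, or if a joint passes its speed limit or range.

## Working session

There is one attempt and no reset: what is moved stays moved. The work goes in short steps, Python scripts to look and compute and a tool call to move; the robot and the scene stay as the last step left them, time stands still between calls to the robot, and variables do not carry over. Pictures are saved under pics/ and viewed, at most 10 in all, crops included, and the job is handed in when it is done.

Besides the shell and the picture viewer there is one more tool, called after "Request:" as name(argument=value, ...) on one line, values as JSON. send_rows: Moves the arm, as the interface text tells. Its arguments: {"type":"object","properties":{"rows":{"type":"array"},"squeeze":{"type":"number"}},"required":["rows"]}

```bash
mkdir -p pics; cat > h.py <<'E'
from bench import *
import numpy as np, cv2
def ray(c,u,v):
    K=np.array([[c["fx"],0,c["cx"]],[0,c["fy"],c["cy"]],[0,0,1.]])
    p=cv2.undistortPoints(np.array([[[u,v]]],float),K,np.array(c["D"],float))[0,0]
    R=np.array(c["R"]);t=np.array(c["t"])
    return -R.T@t, R.T@np.array([p[0],p[1],1])
def plane(c,u,v,z):
    o,d=ray(c,u,v); return o+d*(z-o[2])/d[2]
def tri(c1,p1,c2,p2):
    o1,d1=ray(c1,*p1);o2,d2=ray(c2,*p2)
    s=np.linalg.lstsq(np.c_[d1,-d2],o2-o1,rcond=None)[0]
    a=o1+s[0]*d1;b=o2+s[1]*d2
    return (a+b)/2,np.linalg.norm(a-b)
def proj(c,X):
    K=np.array([[c["fx"],0,c["cx"]],[0,c["fy"],c["cy"]],[0,0,1.]])
    return cv2.projectPoints(np.array([X],float),cv2.Rodrigues(np.array(c["R"]))[0],np.array(c["t"],float),K,np.array(c["D"],float))[0].ravel()
E
python3 - <<'E'
from h import *
import pickle
d={n:camera(n) for n in("top","scene")}
pickle.dump(d,open("c0.pkl","wb"))
for n in d: cv2.imwrite(f"pics/{n}0.png",d[n]["color"]); print(n,-np.array(d[n]["R"]).T@d[n]["t"])
print(get_state())
E
```

```text
top [ 343.14834714   10.15253779 1292.34986396]
scene [1438.18995212 -281.52752441  677.60458879]
{'time_s': 0.1, 'qpos': array([-1.43682182e+00,  2.59302806e-01,  1.53595825e+00, -3.43204657e-05,
        1.34797663e+00, -2.02799659e-01]), 'dq': array([-0.00148165, -0.00216184, -0.00254797, -0.000553  ,  0.00113566,
       -0.00081188]), 'effort': array([ 2.25980519e-03, -4.46969140e+01, -2.91249561e+01, -2.00022318e-04,
        6.31364193e-03, -1.52957817e-06]), 'position': array([ 181.6925477 , -518.63526945,  230.54639327]), 'tcp_rot': array([-8.22607238e-04,  9.85855391e-01,  1.67596157e-01,  1.15764258e-05]), 'contact_force': array([-0.42661095,  0.18881633,  0.54509189]), 'moment': array([ 0.01677873, -0.00758947,  0.02320986]), 'gripper_force': 0.0, 'grip_width': 85.76856468414624}
```

View pics/top0.png

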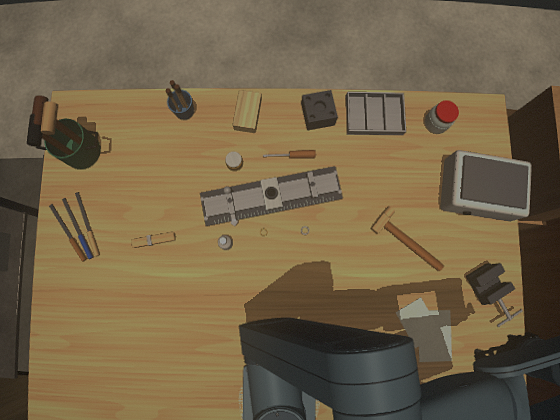

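View pics/scene0.png

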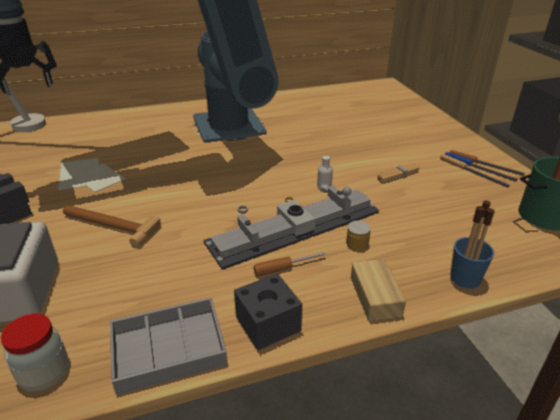

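The top view shows the gauge at about (200–342, 170–222) with the dark pad at about (271,192). In the scene view the pad is at about (295,210). I need enlarged crops to tell the two stops apart.

```bash
python3 - <<'E'
from h import *
import pickle
d=pickle.load(open("c0.pkl","rb"))
a=cv2.resize(d["top"]["color"][155:235,190:350],None,fx=5,fy=5,interpolation=cv2.INTER_CUBIC)
b=cv2.resize(d["scene"]["color"][170:270,200:390],None,fx=4.2,fy=4.2,interpolation=cv2.INTER_CUBIC)[:, :798]
cv2.imwrite("pics/tc.png",a);cv2.imwrite("pics/sc.png",b)
E
```

```text
(no output)
```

View pics/tc.png

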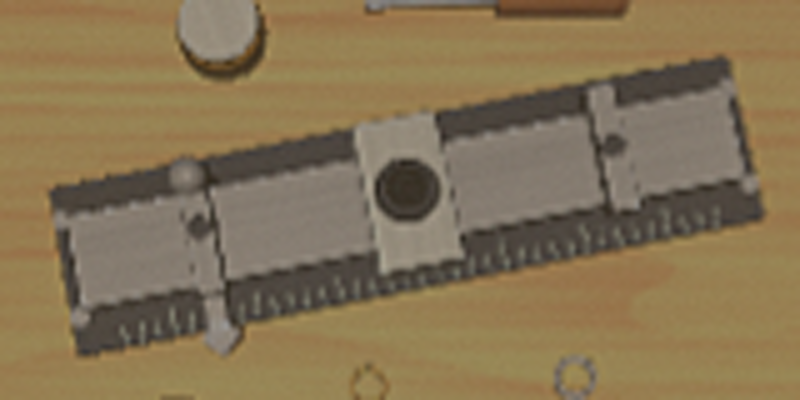

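View pics/sc.png

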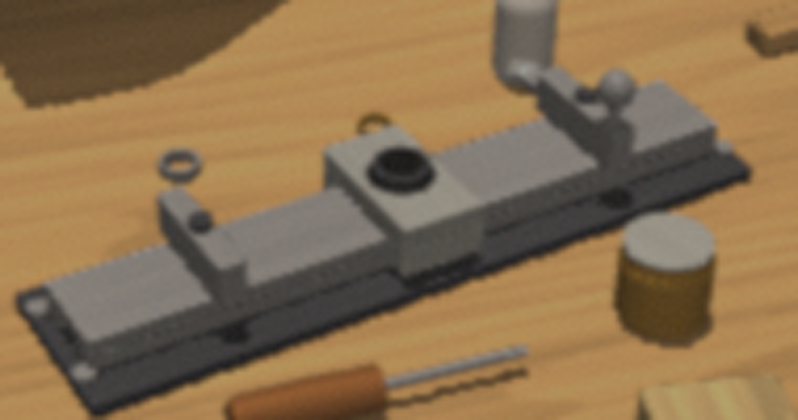

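The marked stop, with the ball and tongue, is the left one in the top view: ball at full-frame (227,189), tip at (234,225). The pad is at (271.2,192.4) in the top view and (295.1,208.9) in the scene view.

```bash
python3 - <<'E'
from h import *
import pickle
d=pickle.load(open("c0.pkl","rb"));T,S=d["top"],d["scene"]
t=lambda u,v:((u+.5)/5-.5+190,(v+.5)/5-.5+155)
s=lambda u,v:((u+.5)/4.2-.5+200,(v+.5)/4.2-.5+170)
print("pad",tri(T,t(408,189),S,s(401,164)))
print("ball",tri(T,t(187,172),S,s(617,86)))
print("pad@54",plane(T,*t(408,189),54),plane(S,*s(401,164),54))
C=[plane(T,*t(*p),10) for p in((52,188),(727,60),(763,215),(80,353))]
for c in C: print(c)
e=((C[0]+C[3])-(C[1]+C[2]))/2; print("len",np.linalg.norm(e),"ctr",sum(C)/4,"axis to marked",e/np.linalg.norm(e),np.degrees(np.arctan2(e[1],e[0])))
u=e/np.linalg.norm(e)
p=plane(T,*t(408,189),54)
# stop faces on top z=56
for n,q in(("stop near face top edge",(213,245)),("plain",(600,150))):
  X=plane(T,*t(*q),30);print(n,X,(X-p)@u)
X=plane(T,*t(203,250),56);print("stop top mid",X,(X-p)@u)
X=plane(T,*t(187,172),78);print("ball",X,(X-p)@u)
X=plane(T,*t(222,352),50);print("tip",X,(X-p)@u)
E
```

```text
pad (array([597.32728162,  22.82122828,  53.52325517]), np.float64(4.983327611145898))
ball (array([601.11904636, 147.92708043,  81.71354582]), np.float64(4.524646238799389))
pad@54 [596.45531125  20.44259336  54.        ] [598.47848159  25.04416412  54.        ]
[605.44814226 235.05056425  10.        ]
[ 686.59195832 -173.33302792   10.        ]
[ 590.36027991 -193.03028235   10.        ]
[505.560742   215.15060174  10.        ]
len 416.62775370142026 ctr [596.99028062  20.95946393  10.        ] axis to marked [-0.19915062  0.97996889  0.        ] 101.487294219042
stop near face top edge [567.36493954 135.2855494   30.        ] 118.33589004681008
plain [625.46725166 -93.34137669  30.        ] -117.28249706394105
stop top mid [559.80243148 138.42126528  56.        ] 122.91487225543638
ball [601.03359025 146.21619659  78.        ] 122.3424514765203
tip [501.39317914 126.93315225  50.        ] 123.28911788882311
```

Request:
send_rows(rows=[1, 0.03, 0.04, 0, 7, 1, 0.06, 0.08, 0, 14, 1, 0.09, 0.115, 0, 21, 1, 0.12, 0.155, 0, 28, 1, 0.15, 0.195, 0, 35, 1, 0.18, 0.235, 0, 42, 1, 0.21, 0.275, 0, 49, 1, 0.24, 0.315, 0, 56, 1, 0.27, 0.35, 0, 63, 1, 0.3, 0.39, 0, 70, 1, 0.33, 0.43, 0, 76, 1, 0.36, 0.47, 0, 82], squeeze=20)

```text
time_s: 1.1
position: [486.8, -120.4, 231.1]
tcp_rot: [-0.0, 0.632, 0.775, -0.0]
contact_force: [0.9, -1.3, 0.1]
grip_width: 0.0
gripper_force: 0.0
```

Request:
send_rows(rows=[1, 0.03, 0.035, -0.02, 0, 1, 0.055, 0.07, -0.05, 0, 1, 0.055, 0.07, -0.08, 0, 1, 0.055, 0.07, -0.11, 0, 1, 0.055, 0.07, -0.14, 0, 1, 0.055, 0.07, -0.14, 0])

```text
time_s: 1.6
position: [536.5, -50.4, 85.1]
tcp_rot: [-0.006, 0.634, 0.774, -0.002]
contact_force: [-1.2, 1.2, -0.2]
grip_width: 0.2
gripper_force: 0.0
```

```bash
python3 - <<'E'
from h import *
s=get_state();p=s["position"];print(s["time_s"],p,s["tcp_rot"],s["contact_force"],s["grip_width"])
T=camera("top");S=camera("scene")
print(proj(T,p),proj(S,p))
b=cv2.resize(S["color"][130:270,200:390],None,fx=4.2,fy=4.2,interpolation=cv2.INTER_CUBIC)
cv2.imwrite("pics/s1.png",b)
E
```

```text
1.6 [536.52795325 -50.37320155  85.0782656 ] [-0.00572467  0.63358804  0.77364579 -0.00236867] [-1.18730586  1.22932836 -0.2281244 ] 0.21368138754069335
[296.23517522 211.18020889] [255.74611709 188.82231326]
```

View pics/s1.png

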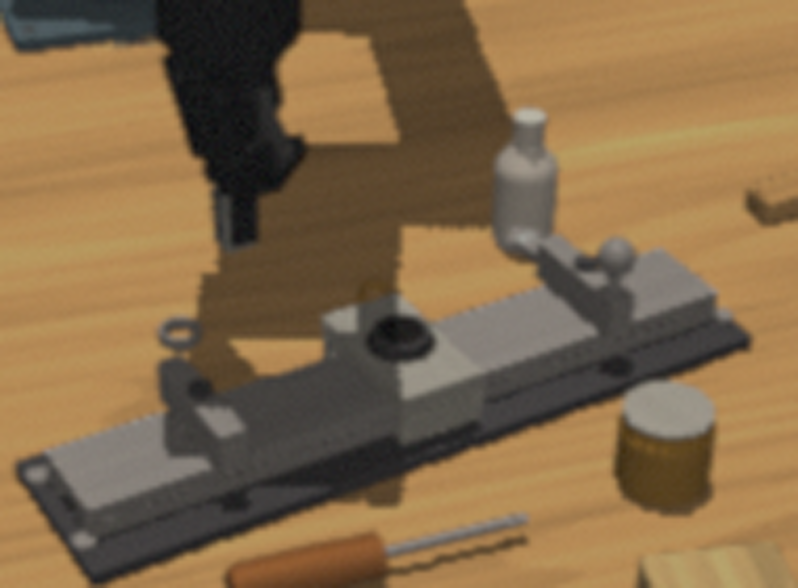

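The fingertips at crop (236,243) match the projected TCP and nothing has been disturbed. Next I go above the pad.

Request:
send_rows(rows=[1, 0, 0, 0.02, 0, 1, 0.02, 0.024, 0.02, 0, 1, 0.04, 0.048, 0.02, 0, 1, 0.06, 0.072, 0.01, 0, 1, 0.061, 0.072, -0.01, 0, 1, 0.061, 0.072, -0.02, 0, 1, 0.061, 0.072, -0.02, 0, 1, 0.061, 0.072, -0.02, 0])

```text
time_s: 2.37
position: [601.8, 18.8, 72.2]
tcp_rot: [-0.0, 0.634, 0.773, -0.0]
contact_force: [0.5, -0.9, 0.7]
grip_width: -0.0
gripper_force: 0.0
```

```bash
python3 - <<'E'
from h import *
s=get_state();p=s["position"];print(s["time_s"],p,s["contact_force"])
T=camera("top");S=camera("scene")
print(proj(T,p),proj(S,p))
a=cv2.resize(T["color"][155:235,190:290],None,fx=4,fy=4,interpolation=cv2.INTER_CUBIC)
b=cv2.resize(S["color"][160:240,250:350],None,fx=4,fy=4,interpolation=cv2.INTER_CUBIC)
cv2.imwrite("pics/m2.png",np.hstack([a,b]))
E
```

```text
2.3667 [601.79988878  18.80609111  72.19899338] [ 0.49242531 -0.91304863  0.715368  ]
[271.73379598 189.29693947] [293.12248804 203.35761886]
```

View pics/m2.png

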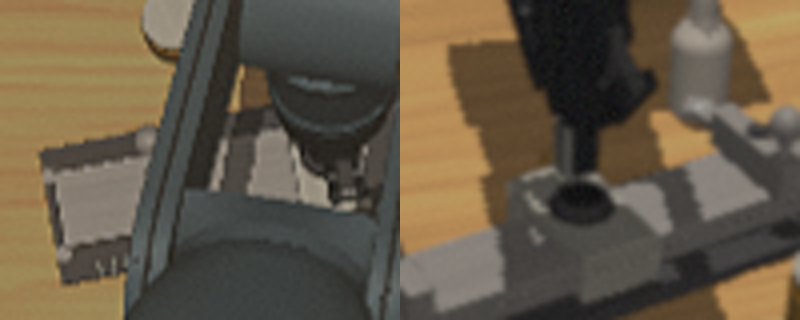

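The tip is just over the pad (scene crop: tip near (575,172), pad centre about (582,203)), within a few mm. I shift slightly and press down gradually.

Request:
send_rows(rows=[1, -0.004, 0.002, -0.006, 0, 1, -0.004, 0.002, -0.012, 0, 1, -0.004, 0.002, -0.015, 0, 1, -0.004, 0.002, -0.018, 0, 1, -0.004, 0.002, -0.02, 0, 1, -0.004, 0.002, -0.02, 0, 1, -0.004, 0.002, -0.02, 0])

```text
time_s: 3.05
position: [597.6, 21.4, 51.9]
tcp_rot: [-0.0, 0.634, 0.773, -0.0]
contact_force: [-4.0, 0.0, 9.8]
grip_width: 0.1
gripper_force: 4.5
```

Request:
send_rows(rows=[1, 0, 0, -0.002, 0, 1, 0, 0, -0.003, 0, 1, 0, 0, -0.0035, 0, 1, 0, 0, -0.0035, 0, 1, 0, 0, -0.0035, 0])

```text
time_s: 3.47
position: [597.6, 21.4, 49.0]
tcp_rot: [-0.0, 0.634, 0.773, -0.0]
contact_force: [-6.0, -1.2, 11.3]
grip_width: 0.7
gripper_force: 5.7
```

Request:
send_rows(rows=[1, 0, 0, -0.001, 0, 1, 0, 0, -0.001, 0, 1, -0.0004, 0.002, -0.001, 0, 1, -0.001, 0.005, -0.001, 0, 1, -0.002, 0.01, -0.001, 0, 1, -0.003, 0.015, -0.001, 0, 1, -0.004, 0.02, -0.001, 0, 1, -0.004, 0.02, -0.001, 0])

```text
time_s: 4.13
position: [593.4, 41.8, 48.9]
tcp_rot: [0.0, 0.634, 0.774, -0.0]
contact_force: [-6.6, 0.4, 17.6]
grip_width: -0.1
gripper_force: 8.9
```

```bash
python3 - <<'E'
from h import *
s=get_state();p=s["position"];print(s["time_s"],p,s["contact_force"])
T=camera("top");S=camera("scene")
a=cv2.resize(T["color"][155:235,190:290],None,fx=4,fy=4,interpolation=cv2.INTER_CUBIC)
b=cv2.resize(S["color"][160:240,250:350],None,fx=4,fy=4,interpolation=cv2.INTER_CUBIC)
cv2.imwrite("pics/m3.png",np.hstack([a,b]))
E
```

```text
4.1333 [593.44924282  41.81548437  48.87065316] [-6.62726484  0.38180961 17.6088265 ]
```

View pics/m3.png

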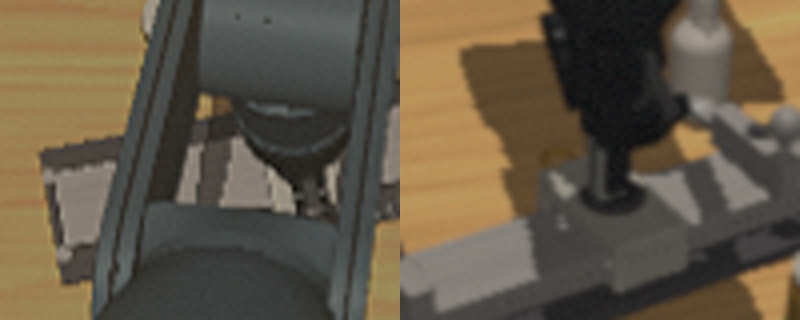

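The pad and carriage moved with the fingertip (pad now at scene crop (612,198)). I continue toward the stop.

Request:
send_rows(rows=[1, -0.001, 0.005, 0, 0, 1, -0.002, 0.01, 0, 0, 1, -0.003, 0.015, 0, 0, 1, -0.004, 0.02, 0, 0, 1, -0.005, 0.025, 0, 0, 1, -0.006, 0.03, 0, 0, 1, -0.007, 0.035, 0, 0, 1, -0.008, 0.04, 0, 0, 1, -0.009, 0.045, 0, 0, 1, -0.01, 0.05, 0, 0, 1, -0.011, 0.054, 0, 0, 1, -0.011, 0.054, 0, 0])

```text
time_s: 5.23
position: [582.2, 95.9, 48.9]
tcp_rot: [-0.0, 0.634, 0.774, -0.0]
contact_force: [-8.4, -1.1, 18.4]
grip_width: -0.2
gripper_force: 9.3
```

Request:
send_rows(rows=[1, -0.0004, 0.002, 0, 0, 1, -0.0008, 0.004, 0, 0, 1, -0.0012, 0.006, 0, 0, 1, -0.0016, 0.008, 0, 0, 1, -0.0016, 0.008, 0, 0])

```text
time_s: 5.65
position: [580.7, 103.4, 48.9]
tcp_rot: [-0.0, 0.634, 0.773, -0.001]
contact_force: [-8.4, -1.8, 18.2]
grip_width: 0.4
gripper_force: 9.3
```

Request:
send_rows(rows=[1, -0.0004, 0.002, 0, 0, 1, -0.0008, 0.004, 0, 0, 1, -0.0008, 0.004, 0, 0])

```text
time_s: 5.9
position: [579.9, 107.3, 48.9]
tcp_rot: [-0.0, 0.634, 0.773, -0.001]
contact_force: [-7.5, -1.9, 18.8]
grip_width: 0.4
gripper_force: 9.3
```

Request:
send_rows(rows=[1, -0.0004, 0.002, 0, 0, 1, -0.0006, 0.003, 0, 0, 1, -0.0006, 0.003, 0, 0])

```text
time_s: 6.15
position: [579.5, 109.2, 48.9]
tcp_rot: [0.001, 0.634, 0.774, -0.001]
contact_force: [-7.9, -6.8, 18.9]
grip_width: 0.3
gripper_force: 9.2
```

Request:
send_rows(rows=[1, -0.0004, 0.002, 0, 0, 1, -0.0006, 0.003, 0, 0, 1, -0.0006, 0.003, 0, 0])

```text
time_s: 6.4
position: [580.2, 111.2, 48.9]
tcp_rot: [0.002, 0.634, 0.774, -0.001]
contact_force: [-5.1, -8.5, 16.1]
grip_width: -0.3
gripper_force: 7.8
```

Force along the rail jumped to about 8 N after about 90 mm of travel, as predicted, so the carriage is against the stop. I lift straight up.

Request:
send_rows(rows=[1, 0, 0, 0.002, 0, 1, 0, 0, 0.004, 0, 1, 0, 0, 0.007, 0, 1, 0, 0, 0.015, 0, 1, 0, 0, 0.03, 0, 1, 0, 0, 0.055, 0, 1, 0, 0, 0.08, 0, 1, 0, 0, 0.11, 0, 1, 0, 0, 0.14, 0, 1, 0, 0, 0.17, 0])

```text
time_s: 7.23
position: [579.1, 113.9, 218.1]
tcp_rot: [-0.0, 0.634, 0.773, -0.0]
contact_force: [-0.1, -0.1, 0.4]
grip_width: -0.3
gripper_force: 0.0
```

Request:
send_rows(rows=[1, -0.02, -0.03, 0, 0, 1, -0.04, -0.06, 0, 0, 1, -0.06, -0.09, 0, 0, 1, -0.08, -0.12, 0, 0, 1, -0.1, -0.15, 0, 0, 1, -0.12, -0.18, 0, 0, 1, -0.14, -0.21, 0, 0, 1, -0.16, -0.24, 0, 0, 1, -0.18, -0.27, 0, 0, 1, -0.2, -0.3, 0, 0, 1, -0.2, -0.3, 0, 0, 1, -0.2, -0.3, 0, 0])

```text
time_s: 8.23
position: [378.7, -187.7, 217.0]
tcp_rot: [0.0, 0.636, 0.772, 0.0]
contact_force: [0.5, -0.4, 0.7]
grip_width: -0.1
gripper_force: 0.0
```

```bash
python3 - <<'E'
from h import *
s=get_state();print(s["time_s"],s["position"],s["contact_force"])
T=camera("top");S=camera("scene")
a=cv2.resize(T["color"][155:235,190:290],None,fx=4,fy=4,interpolation=cv2.INTER_CUBIC)
b=cv2.resize(S["color"][160:240,290:390],None,fx=4,fy=4,interpolation=cv2.INTER_CUBIC)
cv2.imwrite("pics/m4.png",np.hstack([a,b]))
E
```

```text
8.2333 [ 378.74039722 -187.74712477  216.97158714] [ 0.46896729 -0.35352569  0.65817613]
```

View pics/m4.png

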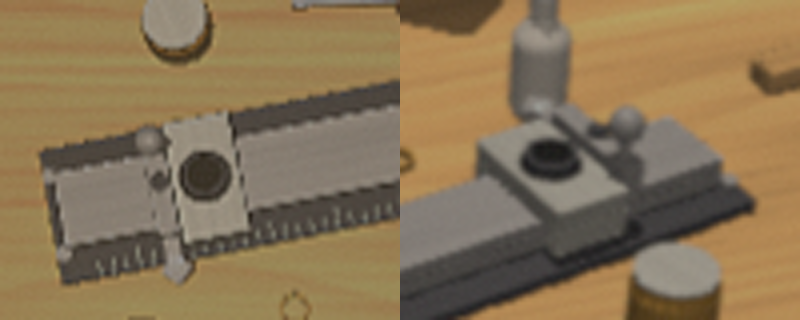

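The carriage sits against the marked stop (pad at top crop (204,175)) and the tin, flask and ring are undisturbed. I check the distance before handing in.

```bash
python3 - <<'E'
from h import *
T=camera("top");S=camera("scene")
t=lambda u,v:((u+.5)/4-.5+190,(v+.5)/4-.5+155)
s=lambda u,v:((u+.5)/4-.5+290,(v+.5)/4-.5+160)
u=np.array([-.199,.98,0])
p=plane(T,*t(204,175),54);b=plane(T,*t(148,139),78);q=plane(T,*t(179,270),50)
print(p,(b-p)@u,(q-p)@u)
p=plane(S,*s(151,156),54);b=plane(S,*s(228,124),78);print(p,(b-p)@u)
E
```

```text
[578.52955049 108.81574653  54.        ] 33.416075423688135 30.534461464510883
[582.76947882 111.58125617  54.        ] 36.77559302231529
```

```bash
python3 -c "
from bench import *
print(job_done())"
```

```text
the job is handed in; nothing more can be done
None
```

The carriage now rests against the marked stop with the pad up and the brake on. The arm is clear of the slide, nothing else visibly moved, and I handed the job in at about 8 s of the 38 s allowed.

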